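Open the gas valve to its mark through the wheel's free play, then start the processor

TASK

Open the gas valve by turning its handwheel anticlockwise (seen from above): first through the wheel's free play, in which the stem stands still, and then on until the stem's pointer is in line with the raised lug on the dial ring, and leave it there. Then flip the guard plate of the start box up and back until it stays open by itself, and press the start button beneath it fully down and let it go. Leave the guard open and all the other things on the bench where they are.

Things in the scene. Friction and masses are not known exactly. Their poses are not given: they have to be found in the camera images.
- wheel_hub (a point): Centre of the handwheel of the gas stop valve, on its upright axis, 118 mm above the bench, at the height of the rim. The aluminium wheel is level, 122 mm across, with three spokes. The valve is a brass body under a white round dial 230 mm across (its top 78 mm above the bench).
- wheel_grip (a point): Point on the axis of the wheel's upright black handle, 55 mm from the wheel's axis, 155 mm above the bench. The handle is a cylinder 20 mm across from 127 to 177 mm above the bench; it revolves freely on its pin, so it can be gripped from above and led round in a circle without turning the gripper. It moves with the wheel.
- handwheel (a joint): Free play between wheel and stem, rad: angle of the wheel relative to the stem, from 0 to 1.2, growing as the wheel turns anticlockwise seen from above. Inside this range the wheel turns almost freely and the stem stands still; at 1.2 the wheel takes the stem along anticlockwise (opening), at 0 clockwise (closing).
- stem (a joint): Angle of the valve stem and its pointer, rad, 0 (closed stop) to 5.6, growing anticlockwise seen from above. It is stiff (about 0.25 N m, some 5 N at the handle) and stays where it is left.
- pointer_tip (a point): Tip of the flat black pointer that is fixed to the stem under the wheel, just over the dial, 88 mm from the valve's axis, 85 mm above the bench; it sticks out past the wheel rim. It is only an indicator: the stem can be turned by the wheel alone.
- set_mark (a point): Where the pointer tip belongs: the point 88 mm from the valve's axis just inside the raised dark steel lug (a block 24 x 24 mm, top 102 mm above the bench, centred 104 mm from the axis) on the dial's set ring. The lug does not move during the work. It lies between about 2.2 and 4.2 rad anticlockwise from the pointer's place at stem 0.
- guard (a joint): Opening angle of the guard plate of the start box, rad: 0 lying shut, 1.95 leaning back on its stop. It swings up and away about its far edge; below about 1.55 it falls shut, beyond that it falls back and stays open.
- guard_hinge (a point): Middle of the guard's hinge line, at the far top edge of the white start box (100 x 110 mm, 60 mm tall), 61.5 mm above the bench. Its axes are those of the box: x level, away from the robot, at right angles to the hinge line; y along the hinge line.
- guard_bar (a point): Middle of the steel lifting bar of the guard: a round bar 12 mm across and 90 mm long, parallel to the hinge line, 145 mm from it, standing 47 mm off the guard's near edge on two arms. With the guard shut it is level, 62 mm above the bench with free space under and on both sides of it.
- start (a joint): Travel of the start button, m: 0 up, 0.006 fully down (about 5 N); springs back.
- start_top (a point): Centre of the top of the round black start button, 36 mm across, in the open well of the start box under the guard, 52 mm above the bench, 8 mm below the box's rim (well 88 x 98 mm); pressed straight down.
- spanner_mid (a point): A bystander, not part of the job: open-ended steel spanner, 170 mm long, lying flat; point over its origin, 6 mm up.
- reagent_mid (a point): A bystander, not part of the job: capped amber bottle, 66 mm across, 150 mm tall; point at its centre.
- jar_mid (a point): A bystander, not part of the job: glass jar, 64 mm across, 70 mm tall; point at its centre.
- beaker_mid (a point): A bystander, not part of the job: open glass beaker, 72 mm across, 85 mm tall; point on its axis, 40 mm up.
- tipbox_mid (a point): A bystander, not part of the job: closed grey plastic box, 120 x 85 x 55 mm; point at its centre.
- clampblock_mid (a point): A bystander, not part of the job: black clamp bar with a steel screw, 100 x 30 mm, 55 mm tall; point 11 mm up at its middle.
- coupling_mid (a point): A bystander, not part of the job: brass pipe coupling, 44 mm across, 60 mm tall; point at its centre.
Things that resemble listed ones, but are neither listed nor needed, are in the scene too. What is shaped like the part that bears guard but pink is not meant.

How it is judged:
By the outcome, as a careful person would: the job done as asked, in the order asked, and still so for the second after the job is handed in, with the robot touching nothing.
It also fails if it takes over 72 s, if anything falls off the work surface, if the arm or the gripper's body presses on something with over 40 N, if the wrist force passes 120 N, or if a joint passes its speed limit or range.

ROBOT

A 6-joint arm with a two-finger parallel gripper is mounted at the origin on the work surface. World frame = base frame: x ahead of the robot, y to its left, z up, the work surface at z = 0. Lengths are in m, angles in degrees, forces in N, time in s.
With the tool pointing down it reaches from about 0.35 to 0.975 m from the base axis. Payload 17.4 kg.
Tool frame: the origin (TCP) lies at the very end of the fingers, on their centre line; the grasp point (between the pads) lies 19 mm behind it; z points along the fingers, y is the direction in which the jaws open and shut (so a half turn about z gives the same grasp; the last joint's range is limited). The gripper opens to 85 mm and grips with 20 to 120 N. Pads are 22 mm wide; open, the fingers measure 114 mm over their backs; the gripper's body (76 mm by 85 mm) begins 54 mm behind the grasp point. The pads swing forward as they close: fully open they stand 13 mm farther back than shut.
Start: joints at [-71.207, 6.646, 82.598, -0, 90.757, -2.166], TCP at [0.241, -0.63, 0.231] pointing down, gripper open.
Joint ranges: [-162.19, 162.19], [-47.58, 125.68], [4.15, 143.07], [-65.23, 245.23], [0.69, 171.88], [-170.13, 170.13]. Speed limits (degrees/s): [108.29, 108.29, 127.2, 180, 180, 180].

INTERFACE

Orientations are given as a 3x3 rotation matrix whose columns are the frame's x, y, z axes.
In Python, from rig import manip gives the robot as it stands.
- The arm moves only by the tool step_arm, never from a script. Its argument "deltas" is a list of rows, each an object of numbers: "fingers": the closure, from 0 (fully open) to 1 (shut); "dx", "dy", "dz": the shift along the tool's x, y, z in m; "ax", "ay", "az": the turn, a rotation vector about the tool's x, y, z in units of 5 degrees (1.0 is 5 degrees). In form: [{"fingers": .., "dx": .., "dy": .., "dz": .., "ax": .., "ay": .., "az": ..}, ...]. A call has 1 to 5 rows; each row shifts and turns the pose as measured when the row begins, along the tool's axes as they then stand; what a row does not reach is not made up. A row lasts 1/12 s, in which the tool goes at most 41.7 mm and 7.16 degrees, less where a joint would pass 70% of its speed; a pose out of reach is approached as far as the arm can. A call is refused whole if a number of a shift passes 0.0417 or a number of a turn 1, either way. A call with a gripper value outside its range is refused whole. The fingers move at their own pace and stop on an object; "force" is the grip in N (left out, the last holds). Time passes only in rows, so rows that do not move let the fingers close. It gives the time, the measured TCP pose, the force and the opening at its end, in the units of the state.
- manip.state(): the state, without advancing time (a new reading comes with each control period).
- manip.snapshot(name): name is "scene" or "top"; returns the picture (384x512x3 uint8, red, green, blue); there is no depth.
- manip.get_calibration(name): a dict with "fx", "fy", "cx", "cy" (pixels), "k1" (the pictures are not rectified: a ray, as slopes to the right and down, at radius r is drawn at 1 + k1 r^2 times it, then the intrinsics apply), "pose" (4x4, takes a point from camera to world coordinates). Camera axes: x right, y up, looking along -z (the intrinsics and any distortion apply to the point x, -y, -z); pixel columns grow to the right and rows downward; lengths in m; the calibration is good to about 2 mm. A picture is of the moment at which its call begins. get_calibration takes no time and is no camera call.
- manip.close_job(): hands the job in, once; it reports no verdict.
Trained networks look in the newest picture that a camera, given by its name, has taken for a name from the list of things; names that differ only in an ending like _2 or _b are one class to them, and where a whole thing is asked for, a point or a joint stands for the part that bears it (a point fixed in the world has none). Each returns a list of dicts, best first, with "p" (0 to 1); they miss things now and then, are a little off and sometimes report something else, mostly with a low value. They report only what shows in the picture. A call takes as long as a camera call. They do not tell look-alikes from the thing itself.
- manip.recognise(target, camera): "location" ([x, y, z] in m, in the coordinates of the camera as it stood for that picture, good to about 4 mm: the middle of the surface that is visible of it).
- manip.regions_of(target, camera): "pixels" (384x512 bool, what is visible of it).
The state is a dict: "time_s": time; "joints": joint angles; "dq": joint speeds; "joint_torque": joint torques, N m; "ee_pos": TCP position; "orientation": TCP orientation; "ft_force": force on the tool from outside, world axes, zero at the start; "wrist_torque": the same for the moment, N m; "width": finger opening in m.
Only numpy, scipy, OpenCV 4.12 (cv2) and the standard library are available. Lean on these libraries where they do the work, as an engineer would, in place of code of your own. Each camera call takes 0.05 s, during which the arm holds its last target. There are 200 camera calls.

## Working session

There is one attempt and no reset: what is moved stays moved. The work goes in short steps, Python scripts to look and compute and a tool call to move; the robot and the scene stay as the last step left them, time stands still between calls to the robot, and variables do not carry over. Pictures are saved under pics/ and viewed, about 8 in all and at most 12, crops included, and the job is handed in when it is done.

Besides the shell and the picture viewer there is one more tool, called after "Emit:" in YAML: its name, and indented under it one key for each argument. step_arm: Moves the arm, as the interface text tells. Its arguments: {"type":"object","properties":{"deltas":{"type":"array","items":{"type":"object","properties":{"fingers":{"type":"number"},"dx":{"type":"number"},"dy":{"type":"number"},"dz":{"type":"number"},"ax":{"type":"number"},"ay":{"type":"number"},"az":{"type":"number"}}}},"force":{"type":"number"}},"required":["deltas"]}

```bash
mkdir -p pics; cat > h.py <<'E'
import numpy as np, cv2
from rig import manip
def cal(n):
    c=manip.get_calibration(n); return c,np.array(c["pose"])
def toW(n,p):
    c,T=cal(n); return (T@np.r_[p,1])[:3]
def ray(n,u,v):
    c,T=cal(n); x=(u-c["cx"])/c["fx"]; y=(v-c["cy"])/c["fy"]; 
    a,b=x,y
    for _ in range(20):
        s=1+c["k1"]*(a*a+b*b); a,b=x/s,y/s
    d=T[:3,:3]@np.array([a,-b,-1]); return T[:3,3],d
def atz(n,u,v,z):
    o,d=ray(n,u,v); return o+d*(z-o[2])/d[2]
def proj(n,P):
    c,T=cal(n); q=np.linalg.inv(T)@np.r_[P,1]; a,b=q[0]/-q[2],-q[1]/-q[2]; s=1+c["k1"]*(a*a+b*b)
    return c["cx"]+c["fx"]*a*s, c["cy"]+c["fy"]*b*s
def save(n,img,crop=None,k=1):
    if crop: img=img[crop[1]:crop[3],crop[0]:crop[2]]
    img=cv2.resize(img,None,fx=k,fy=k,interpolation=cv2.INTER_CUBIC)
    cv2.imwrite("pics/"+n+".png",img[:,:,::-1])
E
python3 - <<'E'
from h import *
for n in("scene","top"):
    im=manip.snapshot(n); save(n+"0",im,k=1.5)
    print(n,np.round(cal(n)[1],3).tolist())
    for t in("wheel_hub","wheel_grip","pointer_tip","set_mark","guard","guard_hinge","guard_bar","start_top"):
        for r in manip.recognise(t,n)[:3]:
            w=toW(n,r["location"]); print(n,t,round(r["p"],2),w.round(3),np.round(proj(n,w)))
print(manip.state())
E
```

```text
scene [[0.634, -0.474, 0.611, 1.366], [0.773, 0.385, -0.503, -0.701], [0.003, 0.792, 0.611, 0.99], [0.0, 0.0, 0.0, 1.0]]
scene wheel_hub 0.92 [ 0.486 -0.242  0.125] [180. 220.]
scene wheel_grip 0.59 [ 0.484 -0.241  0.126] [179. 220.]
scene pointer_tip 0.81 [ 0.491 -0.233  0.127] [183. 220.]
scene pointer_tip 0.19 [ 0.487 -0.241  0.128] [180. 220.]
scene pointer_tip 0.17 [0.452 0.246 0.07 ] [296. 168.]
scene set_mark 0.76 [ 0.504 -0.248  0.087] [182. 235.]
scene guard 0.87 [0.453 0.245 0.069] [296. 168.]
scene guard 0.67 [0.306 0.425 0.069] [303. 134.]
scene guard 0.16 [ 0.45  -0.005  0.012] [239. 210.]
scene guard_hinge 0.85 [0.33  0.406 0.07 ] [304. 138.]
scene guard_hinge 0.76 [0.476 0.228 0.071] [297. 173.]
scene guard_bar 0.9 [0.307 0.418 0.066] [302. 136.]
scene guard_bar 0.75 [0.453 0.247 0.071] [296. 168.]
top [[-0.008, 0.997, -0.077, 0.45], [-1.0, -0.009, -0.009, -0.019], [-0.01, 0.077, 0.997, 1.33], [0.0, 0.0, 0.0, 1.0]]
top wheel_grip 0.69 [ 0.485 -0.234  0.123] [341. 208.]
top pointer_tip 0.65 [ 0.493 -0.228  0.12 ] [339. 206.]
top set_mark 0.64 [ 0.48  -0.221  0.082] [334
[... 449 characters left out ...]
.67210258e-03,
        9.07549156e+01, -2.16669351e+00]), 'dq': array([-0.02365759,  0.04270001,  0.0336516 ,  0.13379833, -0.01397531,
       -0.09561687]), 'joint_torque': array([-1.03540373e-03, -7.31725073e+01, -6.32656431e+01, -1.32984173e-04,
        4.23759038e-04, -2.79812645e-05]), 'ee_pos': array([ 0.24144223, -0.63034194,  0.23128113]), 'orientation': array([[ 9.33824810e-01,  3.57730657e-01, -3.24228215e-05],
       [ 3.57730657e-01, -9.33824811e-01,  4.69606194e-06],
       [-2.85973098e-05, -1.59839364e-05, -9.99999999e-01]]), 'ft_force': array([-0.08182435,  1.30997553,  1.24236058]), 'wrist_torque': array([-0.00790067, -0.02271556, -0.00748134]), 'width': 0.08520703413644942}
```

View pics/scene0.png

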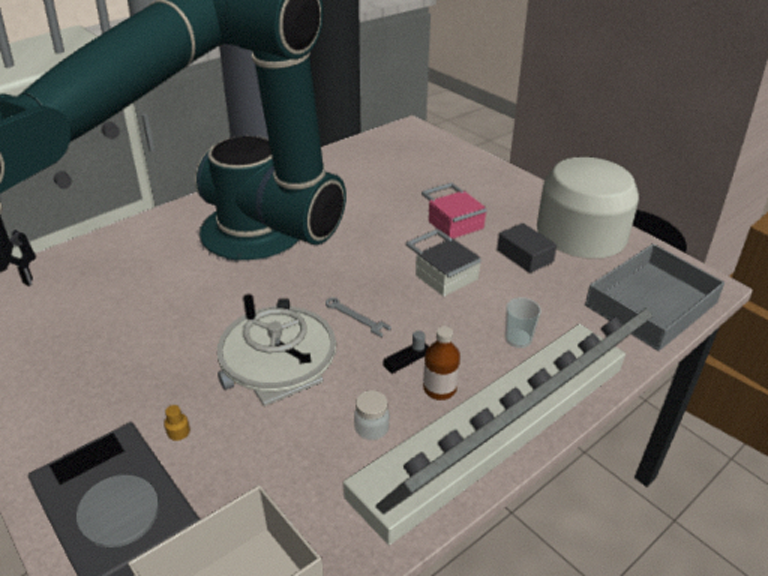

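View pics/top0.png

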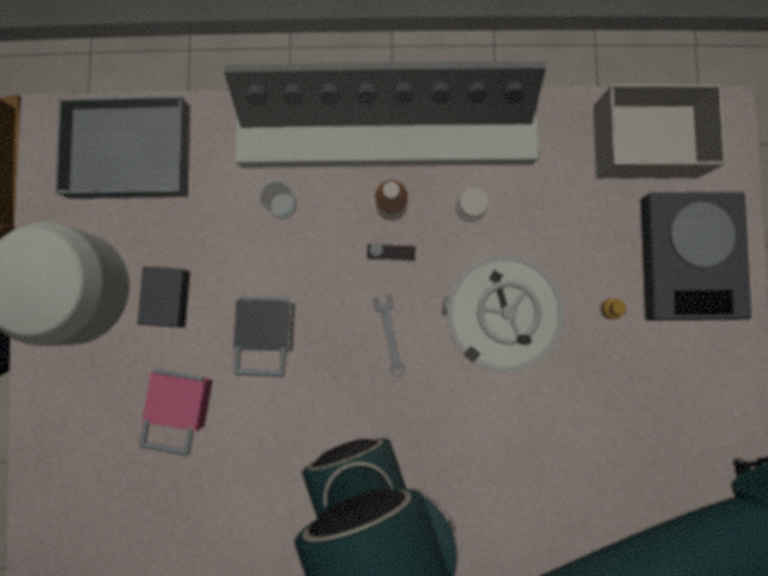

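The pink box is the look-alike; the white box with a dark guard at scene (296,168) / top (175,219) fits. I'll enlarge the dial in both views, since there are several dark items on it.

```bash
python3 - <<'E'
from h import *
a=manip.snapshot("top"); b=manip.snapshot("scene")
k=6
A=cv2.resize(a[160:260,285:385],None,fx=4,fy=4,interpolation=cv2.INTER_CUBIC)
B=cv2.resize(b[180:280,135:235],None,fx=4,fy=4,interpolation=cv2.INTER_CUBIC)
G=cv2.resize(a[190:260,145:205],(343,400),interpolation=cv2.INTER_CUBIC)
C=np.hstack([A,B]); C=cv2.convertScaleAbs(C,alpha=1.4)
save("dial",C)
D=np.hstack([cv2.resize(a[190:260,145:215],(400,400)),cv2.resize(b[140:200,265:325],(400,400))])
save("box",cv2.convertScaleAbs(D,alpha=1.4))
# dial mask, ellipse centre at z=.078
g=a.astype(float).mean(2)
for t in("wheel_hub","guard","guard_bar","start_top"):
  for n in("top","scene"):
    for r in manip.regions_of(t,n)[:2]:
        m=r["pixels"].astype(np.uint8)
        ys,xs=np.nonzero(m); print(t,n,round(r["p"],2),len(xs),xs.min(),xs.max(),ys.min(),ys.max(),cv2.minAreaRect(np.c_[xs,ys].astype(np.float32)))
E
```

```text
wheel_hub top 0.63 827 318 360 186 229 ((339.0, 207.5), (43.0, 42.0), 90.0)
wheel_hub scene 0.78 737 162 203 196 234 ((182.5, 215.0), (38.0, 41.0), 90.0)
guard top 0.92 1392 93 135 249 301 ((113.86972045898438, 275.9990539550781), (35.55329895019531, 50.24580001831055), 9.865806579589844)
guard top 0.7 1279 156 192 200 249 ((174.0, 224.5), (49.0, 36.0), 90.0)
guard scene 0.97 740 269 317 153 182 ((292.46002197265625, 166.28001403808594), (45.72652816772461, 24.0965518951416), 34.69515609741211)
guard scene 0.93 518 281 322 122 146 ((301.0767517089844, 133.51734924316406), (38.06462097167969, 21.10792350769043), 39.289405822753906)
guard_bar top 0.77 1439 93 135 249 303 ((113.43960571289062, 275.9886779785156), (35.87483596801758, 50.43362808227539), 10.619654655456543)
guard_bar top 0.76 1421 156 192 200 250 ((174.0, 225.0), (50.0, 36.0), 90.0)
guard_bar scene 0.72 446 282 322 123 144 ((301.5384521484375, 134.19229125976562), (38.27431106567383, 20.24655532836914), 33.690067291259766)
guard_bar scene 0.65 663 271 317 153 181 ((293.84130859375, 166.7327117919922), (44.20315933227539, 22.87147331237793), 34.2868766784668)
```

View pics/dial.png

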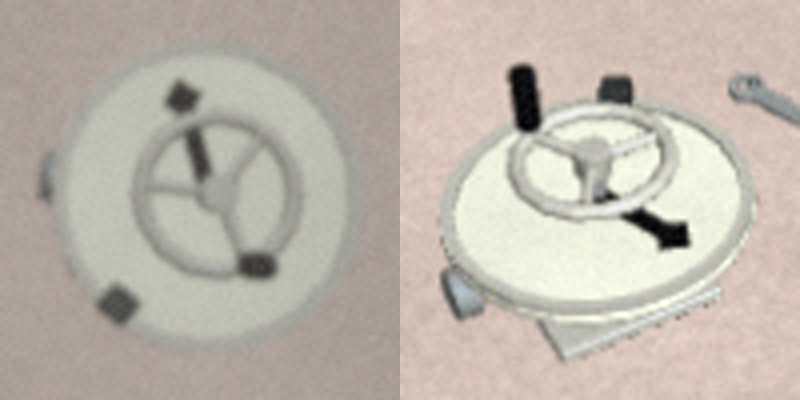

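View pics/box.png

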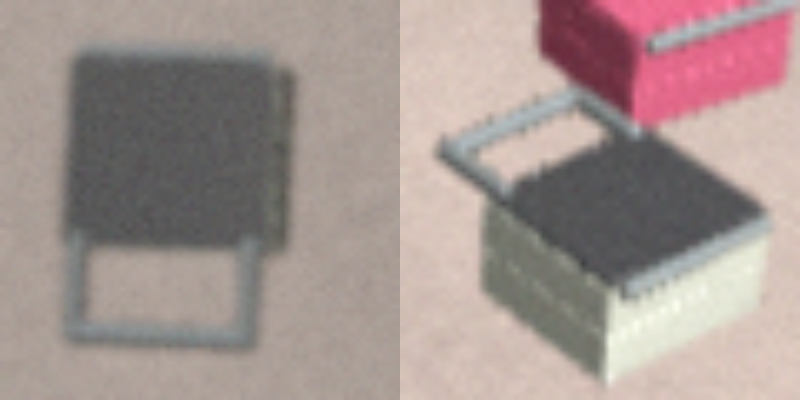

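```bash
python3 - <<'E'
from h import *
t=lambda x,y:(285+x/4-.4,160+y/4-.4)
s=lambda x,y:(135+(x-400)/4-.4,180+y/4-.4)
p=lambda n,uv,z:atz(n,*uv,z).round(4)[:2]
im=manip.snapshot("top").astype(float)
# dial circle fit in world at z=.078
hsv=cv2.cvtColor(im.astype(np.uint8),cv2.COLOR_RGB2HSV); 
m=((hsv[...,1]<45)&(im.mean(2)>0)).astype(np.uint8); 
for n,f,e in(("top",t,[(50,197),(365,197),(207,42),(207,352)]),("scene",s,[(440,230),(757,195)])):
    print(n,"edges",[p(n,f(*q),.075) for q in e])
print("hub top",p("top",t(217,190),.125),"scene",p("scene",s(592,152),.128))
print("lug",p("top",t(118,305),.102),"scene top",p("scene",s(616,82),.102))
print("ptr head",p("top",t(183,97),.085),"scene",p("scene",s(677,235),.085),"tip",p("top",t(180,80),.085),p("scene",s(689,243),.085))
print("handle top",p("top",t(262,266),.177),"scene base",p("scene",s(529,128),.127),"scene top",p("scene",s(520,70),.177))
g=lambda x,y:(145+x/5.714-.4,190+y/5.714-.4)
b=lambda x,y:(265+(x-400)/6.667-.4,140+y/6.667-.4)
print("bar",p("top",g(72,330),.065),p("top",g(250,335),.065),"hinge",p("top",g(75,50),.065),p("top",g(268,52),.065))
print("bar sc",p("scene",b(445,147),.065),p("scene",b(578,95),.065),"hinge",p("scene",b(628,287),.065),p("scene",b(765,217),.065))
E
```

```text
top edges [array([ 0.4865, -0.1139]), array([ 0.4844, -0.3448]), array([ 0.5996, -0.2312]), array([ 0.3728, -0.2266])]
scene edges [array([ 0.4334, -0.3331]), array([ 0.5464, -0.1336])]
hub top [ 0.4889 -0.2276] scene [ 0.4847 -0.2306]
lug [ 0.4084 -0.1593] scene top [ 0.4013 -0.1584]
ptr head [ 0.5582 -0.2112] scene [ 0.5532 -0.2083] tip [ 0.5706 -0.2092] [ 0.5652 -0.2064]
handle top [ 0.436  -0.2478] scene base [ 0.4329 -0.2513] scene top [ 0.4287 -0.2497]
bar [0.3766 0.2987] [0.3736 0.2064] hinge [0.5212 0.2984] [0.5194 0.1975]
bar sc [0.3646 0.2094] [0.3725 0.2986] hinge [0.515  0.1991] [0.5164 0.2958]
```

The white box with the dark guard is the one meant (the pink one is the look-alike). On the dial crop, the arrow is the pointer, about 14.5° from +x. The lug is the square block at lower left, about 138°. The black handle is at about 201°. Hub is near (0.486, −0.2295), and the radii match the given sizes (87, 105 and 53 mm). The first move squares the tool to the world axes.

Emit:
step_arm:
  deltas:
    - {"fingers":0,"az":1}
    - {"fingers":0,"az":1}
    - {"fingers":0,"az":1}
    - {"fingers":0,"az":1}
    - {"fingers":0,"az":0.19}
  force: 40

```text
validation failed for argument at $.de...
```

Emit:
step_arm:
  deltas:
    - {"fingers":0.3,"dx":0.018,"dy":-0.036}
    - {"fingers":0.3,"dx":0.018,"dy":-0.036}
    - {"fingers":0.3,"dx":0.018,"dy":-0.036}
    - {"fingers":0.3,"dx":0.018,"dy":-0.036}
    - {"fingers":0.3,"dx":0.018,"dy":-0.036}

```text
validation failed for argument at $.de...
```

Emit:
step_arm:
  deltas:
    - {"fingers":0.3,"dx":0.018,"dy":-0.036}
    - {"fingers":0.3,"dx":0.018,"dy":-0.036}
    - {"fingers":0.3,"dx":0.018,"dy":-0.036}
    - {"fingers":0.3,"dx":0.018,"dy":-0.036}
    - {"fingers":0.3}

```text
validation failed for argument at $.de...
```

Emit:
step_arm:
  deltas:
    - {"fingers":0,"dx":0,"dy":0,"dz":0,"ax":0,"ay":0,"az":1}
    - {"fingers":0,"dx":0,"dy":0,"dz":0,"ax":0,"ay":0,"az":1}
    - {"fingers":0,"dx":0,"dy":0,"dz":0,"ax":0,"ay":0,"az":1}
    - {"fingers":0,"dx":0,"dy":0,"dz":0,"ax":0,"ay":0,"az":1}
    - {"fingers":0,"dx":0,"dy":0,"dz":0,"ax":0,"ay":0,"az":0.2}
  force: 40

```text
time_s: 1.87
ee_pos: [0.2414, -0.6304, 0.2313]
orientation: [[1.0, -0.016, -0.0], [-0.016, -1.0, -0.0], [-0.0, 0.0, -1.0]]
ft_force: [-0.9, 0.1, 0.8]
width: 0.0854
```

Emit:
step_arm:
  deltas:
    - {"fingers":0.3,"dx":0.018,"dy":-0.036,"dz":0,"ax":0,"ay":0,"az":-0.18}
    - {"fingers":0.3,"dx":0.018,"dy":-0.036,"dz":0,"ax":0,"ay":0,"az":0}
    - {"fingers":0.3,"dx":0.018,"dy":-0.036,"dz":0,"ax":0,"ay":0,"az":0}
    - {"fingers":0.3,"dx":0.018,"dy":-0.036,"dz":0,"ax":0,"ay":0,"az":0}
    - {"fingers":0.3,"dx":0.018,"dy":-0.036,"dz":0,"ax":0,"ay":0,"az":0}

```text
time_s: 2.28
ee_pos: [0.3306, -0.4492, 0.2284]
orientation: [[1.0, 0.002, -0.002], [0.002, -1.0, 0.002], [-0.002, -0.002, -1.0]]
ft_force: [1.1, -0.4, 1.0]
width: 0.0597
```

Emit:
step_arm:
  deltas:
    - {"fingers":0.3,"dx":0.018,"dy":-0.036,"dz":0,"ax":0,"ay":0,"az":0}
    - {"fingers":0.3,"dx":0.018,"dy":-0.036,"dz":0,"ax":0,"ay":0,"az":0}
    - {"fingers":0.3,"dx":0.018,"dy":-0.036,"dz":0,"ax":0,"ay":0,"az":0}
    - {"fingers":0.3,"dx":0.018,"dy":-0.036,"dz":0,"ax":0,"ay":0,"az":0}
    - {"fingers":0.3,"dx":0,"dy":0,"dz":0,"ax":0,"ay":0,"az":0}

```text
time_s: 2.7
ee_pos: [0.4048, -0.2939, 0.2295]
orientation: [[1.0, 0.016, 0.001], [0.016, -1.0, 0.001], [0.001, -0.001, -1.0]]
ft_force: [-1.6, -0.7, -0.3]
width: 0.0595
```

Emit:
step_arm:
  deltas:
    - {"fingers":0.3,"dx":0.015,"dy":-0.022,"dz":0,"ax":0,"ay":0,"az":0.18}
    - {"fingers":0.3,"dx":0.014,"dy":-0.022,"dz":0,"ax":0,"ay":0,"az":0}
    - {"fingers":0.3,"dx":0,"dy":0,"dz":0,"ax":0,"ay":0,"az":0}

```text
time_s: 2.95
ee_pos: [0.4349, -0.2457, 0.2305]
orientation: [[1.0, 0.01, 0.003], [0.01, -1.0, 0.0], [0.003, -0.0, -1.0]]
ft_force: [0.4, -0.8, -0.2]
width: 0.06
```

```bash
python3 - <<'E'
from h import *
print(manip.state()["ee_pos"])
a=manip.snapshot("top"); b=manip.snapshot("scene")
A=cv2.resize(a[160:260,285:385],None,fx=4,fy=4,interpolation=cv2.INTER_CUBIC)
B=cv2.resize(b[180:280,135:235],None,fx=4,fy=4,interpolation=cv2.INTER_CUBIC)
save("above",cv2.convertScaleAbs(np.hstack([A,B]),alpha=1.4))
E
```

```text
[ 0.43486141 -0.24570987  0.23048836]
```

View pics/above.png

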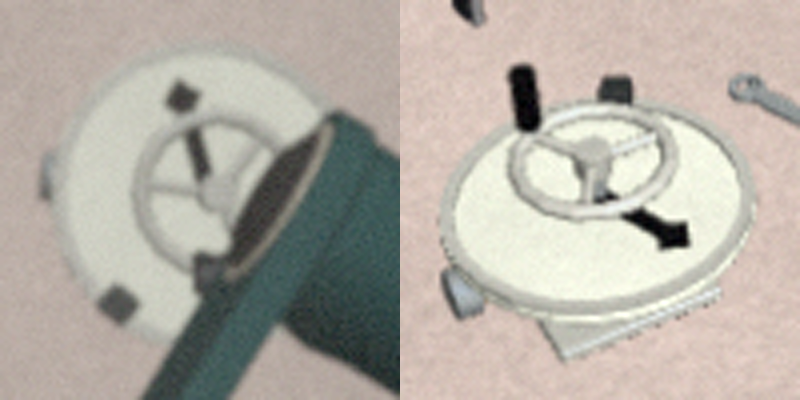

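Emit:
step_arm:
  deltas:
    - {"fingers":0.3,"dx":0,"dy":0.003,"dz":0.02,"ax":0,"ay":0,"az":0.1}
    - {"fingers":0.3,"dx":0,"dy":0,"dz":0.02,"ax":0,"ay":0,"az":0}
    - {"fingers":0.3,"dx":0,"dy":0,"dz":0.02,"ax":0,"ay":0,"az":0}
    - {"fingers":0.3,"dx":0,"dy":0,"dz":0.02,"ax":0,"ay":0,"az":0}
    - {"fingers":0.3,"dx":0,"dy":0,"dz":0.01,"ax":0,"ay":0,"az":0}

```text
time_s: 3.47
ee_pos: [0.433, -0.2559, 0.1405]
orientation: [[1.0, 0.003, 0.007], [0.003, -1.0, -0.005], [0.007, 0.005, -1.0]]
ft_force: [-0.3, -0.7, 0.5]
width: 0.0598
```

Emit:
step_arm:
  deltas:
    - {"fingers":1,"dx":0,"dy":0,"dz":0,"ax":0,"ay":0,"az":0}
    - {"fingers":1,"dx":0,"dy":0,"dz":0,"ax":0,"ay":0,"az":0}
    - {"fingers":1,"dx":0,"dy":0,"dz":0,"ax":0,"ay":0,"az":0}
    - {"fingers":1,"dx":0,"dy":0,"dz":0,"ax":0,"ay":0,"az":0}
    - {"fingers":1,"dx":0,"dy":0,"dz":0,"ax":0,"ay":0,"az":0}

```text
time_s: 3.88
ee_pos: [0.4316, -0.2575, 0.14]
orientation: [[1.0, 0.002, 0.004], [0.002, -1.0, -0.003], [0.004, 0.003, -1.0]]
ft_force: [2.6, 1.1, -13.2]
width: 0.0191
```

Emit:
step_arm:
  deltas:
    - {"fingers":1,"dx":0.005,"dy":0.008,"dz":0,"ax":0,"ay":0,"az":0}
    - {"fingers":1,"dx":0.006,"dy":0.0075,"dz":0,"ax":0,"ay":0,"az":0}
    - {"fingers":1,"dx":0.0075,"dy":0.006,"dz":0,"ax":0,"ay":0,"az":0}
    - {"fingers":1,"dx":0.0085,"dy":0.005,"dz":0,"ax":0,"ay":0,"az":0}
    - {"fingers":1,"dx":0,"dy":0,"dz":0,"ax":0,"ay":0,"az":0}

```text
time_s: 4.3
ee_pos: [0.4622, -0.2826, 0.1398]
orientation: [[1.0, 0.005, 0.007], [0.005, -1.0, 0.005], [0.007, -0.005, -1.0]]
ft_force: [3.0, 5.7, -3.0]
width: 0.0189
```

```bash
python3 - <<'E'
from h import *
a=manip.state(); print(a["ee_pos"],a["ft_force"])
p=a["ee_pos"]-[.486,-.2295,0]; print(np.hypot(*p[:2]),np.degrees(np.arctan2(p[1],p[0]))%360)
E
```

```text
[ 0.46221885 -0.28263842  0.13977474] [ 3.00228729  5.74189118 -3.00520879]
0.05821713642568697 245.88994740346294
```

Emit:
step_arm:
  deltas:
    - {"fingers":1,"dx":0.0105,"dy":0.0005,"dz":0,"ax":0,"ay":0,"az":0}
    - {"fingers":1,"dx":0.0095,"dy":0.0015,"dz":0,"ax":0,"ay":0,"az":0}
    - {"fingers":1,"dx":0.0095,"dy":0,"dz":0,"ax":0,"ay":0,"az":0}
    - {"fingers":1,"dx":0.0095,"dy":-0.002,"dz":0,"ax":0,"ay":0,"az":0}
    - {"fingers":1,"dx":0,"dy":0,"dz":0,"ax":0,"ay":0,"az":0}

```text
time_s: 4.72
ee_pos: [0.5025, -0.2806, 0.1397]
orientation: [[1.0, 0.007, -0.003], [0.007, -1.0, 0.016], [-0.003, -0.016, -1.0]]
ft_force: [-5.3, 10.2, 2.0]
width: 0.0186
```

```bash
cat > st.py <<'E'
from h import *
a=manip.state(); print(a["ee_pos"],a["ft_force"])
p=a["ee_pos"]-[.486,-.2295,0]; print(np.hypot(*p[:2]),np.degrees(np.arctan2(p[1],p[0]))%360)
E
python3 st.py
```

```text
[ 0.50245676 -0.28056841  0.13967469] [-5.333695   10.2204035   2.04080133]
0.05365451427646534 287.8615002121973
```

Emit:
step_arm:
  deltas:
    - {"fingers":1,"dx":0.0095,"dy":-0.0045,"dz":0,"ax":0,"ay":0,"az":0}
    - {"fingers":1,"dx":0.008,"dy":-0.0055,"dz":0,"ax":0,"ay":0,"az":0}
    - {"fingers":1,"dx":0.007,"dy":-0.0065,"dz":0,"ax":0,"ay":0,"az":0}
    - {"fingers":1,"dx":0.0055,"dy":-0.0075,"dz":0,"ax":0,"ay":0,"az":0}
    - {"fingers":1,"dx":0,"dy":0,"dz":0,"ax":0,"ay":0,"az":0}

```text
time_s: 5.13
ee_pos: [0.5292, -0.2544, 0.1398]
orientation: [[1.0, 0.008, -0.024], [0.008, -1.0, 0.023], [-0.024, -0.023, -0.999]]
ft_force: [-12.0, 7.0, 0.8]
width: 0.0189
```

```bash
python3 st.py
```

```text
[ 0.52922784 -0.25444792  0.139816  ] [-12.00097065   6.99114141   0.8396918 ]
0.049910365110307345 330.0096297229173
```

Emit:
step_arm:
  deltas:
    - {"fingers":1,"dx":0.002,"dy":-0.008,"dz":0,"ax":-0.15,"ay":0.15,"az":0}
    - {"fingers":1,"dx":0.0015,"dy":-0.009,"dz":0,"ax":-0.12,"ay":0.12,"az":0}
    - {"fingers":1,"dx":0,"dy":-0.0095,"dz":0,"ax":0,"ay":0,"az":0}
    - {"fingers":1,"dx":0,"dy":0,"dz":0,"ax":0,"ay":0,"az":0}

```text
time_s: 5.47
ee_pos: [0.5344, -0.2307, 0.1399]
orientation: [[1.0, 0.008, -0.001], [0.008, -1.0, -0.006], [-0.001, 0.006, -1.0]]
ft_force: [-4.4, 0.1, -7.5]
width: 0.0187
```

```bash
python3 st.py; python3 - <<'E'
from h import *
a=manip.snapshot("top"); b=manip.snapshot("scene")
A=cv2.resize(a[160:260,285:385],None,fx=4,fy=4,interpolation=cv2.INTER_CUBIC)
B=cv2.resize(b[180:280,135:235],None,fx=4,fy=4,interpolation=cv2.INTER_CUBIC)
save("turn1",cv2.convertScaleAbs(np.hstack([A,B]),alpha=1.4))
E
```

```text
[ 0.53435774 -0.23073734  0.13989556] [-4.4010813   0.13930324 -7.49826553]
0.04837356393012252 358.53428516114616
```

View pics/turn1.png

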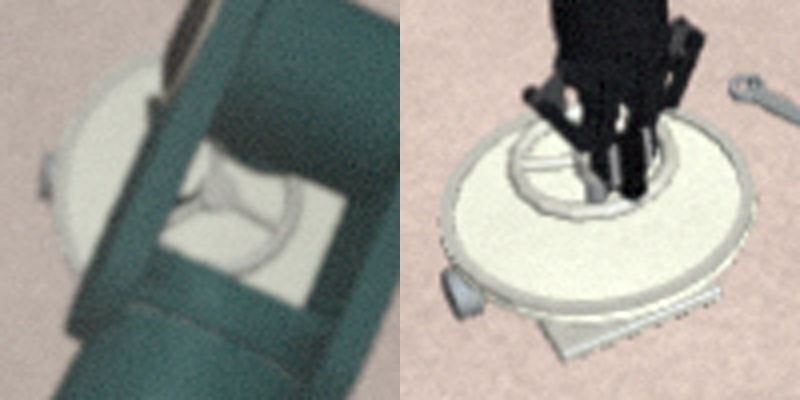

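Emit:
step_arm:
  deltas:
    - {"fingers":1,"dx":0,"dy":-0.0095,"dz":0,"ax":0,"ay":0,"az":0}
    - {"fingers":1,"dx":-0.0025,"dy":-0.0085,"dz":0,"ax":0,"ay":0,"az":0}
    - {"fingers":1,"dx":0,"dy":0,"dz":0,"ax":0,"ay":0,"az":0}

```text
time_s: 5.82
ee_pos: [0.5322, -0.2156, 0.14]
orientation: [[1.0, 0.006, -0.001], [0.006, -1.0, -0.008], [-0.001, 0.008, -1.0]]
ft_force: [0.4, -0.1, -9.7]
width: 0.0189
```

```bash
sed -i 's/.486,-.2295/.481,-.229/' st.py; python3 st.py; python3 - <<'E'
from h import *
a=manip.snapshot("top"); b=manip.snapshot("scene")
A=cv2.resize(a[160:260,285:385],None,fx=4,fy=4,interpolation=cv2.INTER_CUBIC)
B=cv2.resize(b[180:280,135:235],None,fx=4,fy=4,interpolation=cv2.INTER_CUBIC)
save("turn2",cv2.convertScaleAbs(np.hstack([A,B]),alpha=1.4))
E
```

```text
[ 0.53223069 -0.21564706  0.13998627] [ 0.38557143 -0.12065669 -9.69674672]
0.05294227883086541 14.60873961509523
```

View pics/turn2.png

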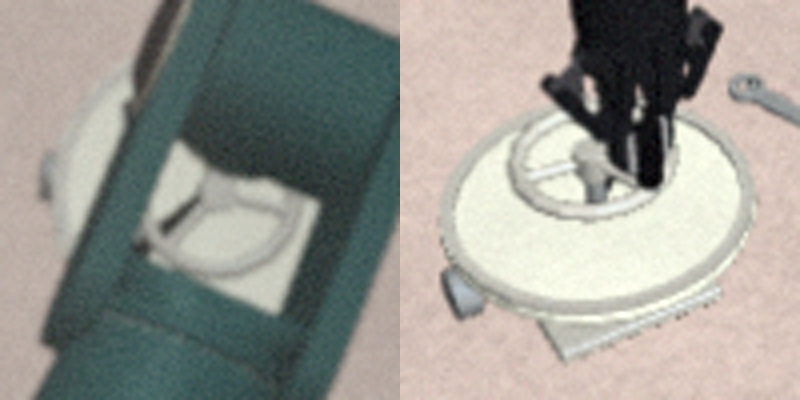

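The top crop shows the pointer at about 129° (dark bar from (198,203) to (145,247)). The lug is at about 138°, so a little more turning is needed.

Emit:
step_arm:
  deltas:
    - {"fingers":1,"dx":-0.002,"dy":-0.0065,"dz":0,"ax":0,"ay":0,"az":0}
    - {"fingers":1,"dx":0,"dy":0,"dz":0,"ax":0,"ay":0,"az":0}

```text
time_s: 6.08
ee_pos: [0.5306, -0.2107, 0.1399]
orientation: [[1.0, 0.005, -0.001], [0.005, -1.0, -0.009], [-0.001, 0.009, -1.0]]
ft_force: [-1.2, 1.2, -8.0]
width: 0.0191
```

```bash
python3 st.py; python3 - <<'E'
from h import *
a=manip.snapshot("top"); b=manip.snapshot("scene")
g=a.astype(np.float32).mean(2)
for r in np.arange(.02,.09,.005):
    th=np.radians(np.arange(95,171,3)); 
    uv=np.array([proj("top",[.486+r*np.cos(t),-.229+r*np.sin(t),.085]) for t in th],np.float32)
    v=cv2.remap(g,uv[:,0].reshape(1,-1),uv[:,1].reshape(1,-1),cv2.INTER_LINEAR)[0]
    print(round(r,3),v.astype(int))
A=cv2.resize(a[180:250,300:370],(560,560),interpolation=cv2.INTER_CUBIC)
save("turn3",cv2.convertScaleAbs(A,alpha=1.4))
E
```

```text
[ 0.53062299 -0.21066724  0.13993399] [-1.24843945  1.15912004 -7.99267765]
0.05290114842097631 20.276283425562276
0.02 [139 133 127 119 109  99  84  70  57  53  53  56  62  75  88  98 109 112
 115 118 120 120 121 124 127 131]
0.025 [142 142 141 139 133 123 111  94  76  63  53  50  54  66  84  98 109 113
 115 116 118 121 126 133 138 141]
0.03 [143 143 144 145 143 138 128 113  94  75  58  43  52  66  84  99 112 115
 116 118 121 127 133 138 141 143]
0.035 [144 144 144 144 144 146 142 130 113  92  66  48  45  58  78  98 114 117
 118 122 128 135 140 143 143 144]
0.04 [139 141 141 140 141 141 141 136 125 102  81  60  48  55  75  97 113 118
 119 126 134 140 142 143 142 142]
0.045 [117 121 121 120 121 122 124 124 120 115 109 103  98  95 102 111 121 121
 122 124 129 132 133 134 134 133]
0.05 [ 87  95 107 110 113 116 116 116 116 114 114 115 119 116 116 119 120 120
 117 117 121 123 126 126 125 125]
0.055 [ 62  67  73  82  93 103 108 115 117 107  95  84  81  86  95 105 110 112
 111 110 108 107 107 108 107 110]
0.06 [ 64  61  61  64  71  91 117 133 141 133 105  67  47  50  77 114 131 135
 132 133 128 127 122 121 124 126]
0.065 [ 58  60  65  59  63  70  92 120 135 128 101  63  40  39  67 103 116 115
 113 113 111 113 110 110 114 122]
0.07 [ 63  62  61  62  59  61  64  87 101  95  68  49  47  47  54  67  71  71
  70  66  69  70  70  65  70  77]
0.075 [62 61 60 63 60 61 62 61 67 59 48 51 54 57 57 57 61 62 61 64 68 67 63 64
 59 58]
0.08 [59 61 62 62 62 61 61 62 58 57 56 54 56 55 57 59 55 62 59 63 66 69 67 67
 63 60]
0.085 [49 54 58 63 63 65 61 62 64 61 57 52 52 53 52 53 55 57 59 60 68 66 70 66
 62 60]
```

View pics/turn3.png

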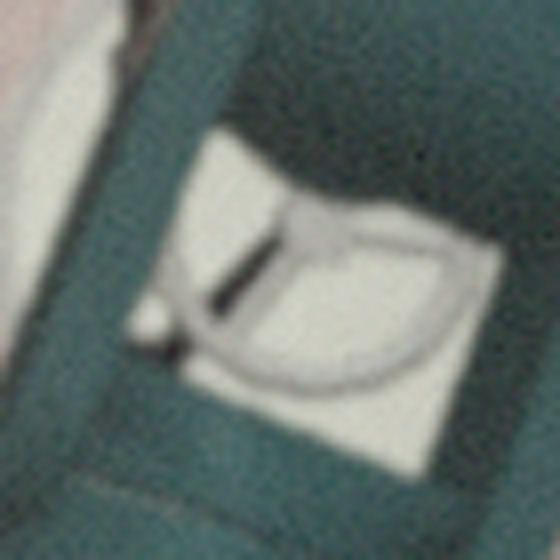

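Emit:
step_arm:
  deltas:
    - {"fingers":1,"dx":-0.0025,"dy":-0.006,"dz":0,"ax":0,"ay":0,"az":0}
    - {"fingers":1,"dx":0,"dy":0,"dz":0,"ax":0,"ay":0,"az":0}

```text
time_s: 6.35
ee_pos: [0.5284, -0.2056, 0.14]
orientation: [[1.0, 0.004, -0.001], [0.004, -1.0, -0.01], [-0.001, 0.01, -1.0]]
ft_force: [-0.2, 1.8, -9.0]
width: 0.0186
```

```bash
python3 st.py; cat > pol.py <<'E'
from h import *
a=manip.snapshot("top")
g=a.astype(np.float32).mean(2)
def pol(z,rs,a0,a1,d=2,C=(.486,-.229)):
  for r in rs:
    th=np.radians(np.arange(a0,a1,d)); 
    uv=np.array([proj("top",[C[0]+r*np.cos(t),C[1]+r*np.sin(t),z]) for t in th],np.float32)
    v=cv2.remap(g,uv[:,0].reshape(1,-1),uv[:,1].reshape(1,-1),cv2.INTER_LINEAR)[0]
    w=np.clip(np.percentile(v,70)-20-v,0,None); print(round(r,3),v.astype(int),"c=%.1f"%np.degrees((w*th).sum()/w.sum()))
E
python3 -c "
from pol import *
pol(.085,[.058,.061,.064,.067],116,156)"
```

```text
[ 0.52843932 -0.20564934  0.13996846] [-0.18385482  1.8032763  -8.9754672 ]
0.05287478134717832 26.20740340226085
0.058 [128 126 125 127 129 127 121 102  85  65  57  58  64  79  91 109 119 123
 123 124] c=137.5
0.061 [138 139 140 140 141 139 127 108  84  59  43  42  49  69  96 118 132 137
 137 137] c=137.5
0.064 [141 142 141 143 144 139 126 104  82  55  38  37  43  65  90 122 134 141
 145 142] c=137.5
0.067 [136 143 144 143 139 130 112  89  66  46  38  40  40  49  73 103 126 134
 138 140] c=137.6
```

Emit:
step_arm:
  deltas:
    - {"fingers":0.4,"dx":0,"dy":0,"dz":0,"ax":0,"ay":0,"az":0}
    - {"fingers":0.4,"dx":0,"dy":0,"dz":0,"ax":0,"ay":0,"az":0}
    - {"fingers":0.4,"dx":0,"dy":0,"dz":0,"ax":0,"ay":0,"az":0}
    - {"fingers":0.4,"dx":0,"dy":0,"dz":-0.02,"ax":0,"ay":0,"az":0}
    - {"fingers":0.4,"dx":0,"dy":0,"dz":-0.035,"ax":0,"ay":0,"az":0}

```text
time_s: 6.82
ee_pos: [0.5276, -0.2057, 0.1924]
orientation: [[1.0, 0.004, -0.006], [0.004, -1.0, -0.008], [-0.006, 0.008, -1.0]]
ft_force: [0.6, -0.8, 0.5]
width: 0.0511
```

Emit:
step_arm:
  deltas:
    - {"fingers":0.4,"dx":0,"dy":0,"dz":-0.03,"ax":0,"ay":0,"az":0}
    - {"fingers":0.4,"dx":0,"dy":0,"dz":-0.03,"ax":0,"ay":0,"az":0}
    - {"fingers":0.4,"dx":-0.02,"dy":-0.036,"dz":0,"ax":0,"ay":0,"az":0}
    - {"fingers":0.4,"dx":-0.02,"dy":-0.036,"dz":0,"ax":0,"ay":0,"az":0}
    - {"fingers":0.4,"dx":-0.02,"dy":-0.036,"dz":0,"ax":0,"ay":0,"az":0}

```text
time_s: 7.23
ee_pos: [0.4697, -0.1005, 0.2635]
orientation: [[1.0, -0.002, 0.005], [-0.002, -1.0, -0.013], [0.005, 0.013, -1.0]]
ft_force: [0.5, 0.9, 0.2]
width: 0.0511
```

Emit:
step_arm:
  deltas:
    - {"fingers":0.4,"dx":-0.02,"dy":-0.036,"dz":0,"ax":0,"ay":0,"az":0}
    - {"fingers":0.4,"dx":-0.02,"dy":-0.036,"dz":0,"ax":0,"ay":0,"az":0}
    - {"fingers":0.4,"dx":-0.02,"dy":-0.036,"dz":0,"ax":0,"ay":0,"az":0}
    - {"fingers":0.4,"dx":0,"dy":-0.04,"dz":0,"ax":0,"ay":0,"az":0}
    - {"fingers":0.4,"dx":0,"dy":-0.04,"dz":0,"ax":0,"ay":0,"az":0}

```text
time_s: 7.65
ee_pos: [0.405, 0.0913, 0.2655]
orientation: [[1.0, -0.008, 0.015], [-0.008, -1.0, -0.013], [0.016, 0.013, -1.0]]
ft_force: [1.5, 0.6, 1.6]
width: 0.0508
```

```bash
python3 st.py; python3 - <<'E'
from pol import *
# dial circle centre from white mask at z=.078
g2=a.astype(float)
pts=[]
for t in np.radians(np.arange(0,360,4)):
    rr=np.arange(.09,.135,.0005)
    uv=np.array([proj("top",[.486+r*np.cos(t),-.229+r*np.sin(t),.076]) for r in rr],np.float32)
    c=cv2.remap(a.astype(np.float32),uv[:,0].reshape(1,-1),uv[:,1].reshape(1,-1),cv2.INTER_LINEAR)[0]
    s=c[:,0]-c[:,1]   # redness of bench
    s=cv2.GaussianBlur(s.reshape(1,-1),(15,1),3)[0]
    k=np.argmax(np.diff(s)); pts.append((.486+rr[k]*np.cos(t),-.229+rr[k]*np.sin(t)))
P=np.array(pts); 
from scipy.optimize import least_squares
q=least_squares(lambda p:np.hypot(P[:,0]-p[0],P[:,1]-p[1])-p[2],[.486,-.229,.115],loss="soft_l1",f_scale=.002).x
print("circle",q.round(4))
for C in((.486,-.229),tuple(q[:2])):
    print(C); pol(.085,[.066,.072,.078,.084],110,166,2,C); pol(.102,[.098,.104,.110],120,160,2,C)
b=manip.snapshot("scene")
A=cv2.resize(a[160:260,285:385],None,fx=4,fy=4,interpolation=cv2.INTER_CUBIC)
B=cv2.resize(b[180:280,135:235],None,fx=4,fy=4,interpolation=cv2.INTER_CUBIC)
save("turn4",cv2.convertScaleAbs(np.hstack([A,B]),alpha=1.4))
E
```

```text
[0.40496056 0.09126208 0.26545798] [1.54193479 0.61456935 1.6038412 ]
0.3291653070109246 103.35635676581964Traceback (most recent call last):
  File "<stdin>", line 7, in <module>
  File "h.py", line 16, in proj
    c,T=cal(n); q=np.linalg.inv(T)@np.r_[P,1]; a,b=q[0]/-q[2],-q[1]/-q[2]; s=1+c["k1"]*(a*a+b*b)
        ~~~^^^
  File "h.py", line 4, in cal
    c=manip.get_calibration(n); return c,np.array(c["pose"])
ValueError: time passes only in moves, steps and waits
```

```bash
sed -i 's/^def cal/import functools\n@functools.lru_cache(None)\ndef cal/' h.py; python3 - <<'E'
from pol import *
pts=[]
for t in np.radians(np.arange(0,360,4)):
    rr=np.arange(.09,.135,.0005)
    uv=np.array([proj("top",[.486+r*np.cos(t),-.229+r*np.sin(t),.076]) for r in rr],np.float32)
    c=cv2.remap(a.astype(np.float32),uv[:,0].reshape(1,-1),uv[:,1].reshape(1,-1),cv2.INTER_LINEAR)[0]
    s=cv2.GaussianBlur((c[:,0]-c[:,1]).reshape(1,-1),(15,1),3)[0]
    k=np.argmax(np.diff(s)); pts.append((.486+rr[k]*np.cos(t),-.229+rr[k]*np.sin(t)))
P=np.array(pts)
from scipy.optimize import least_squares
q=least_squares(lambda p:np.hypot(P[:,0]-p[0],P[:,1]-p[1])-p[2],[.486,-.229,.115],loss="soft_l1",f_scale=.002).x
print("circle",q.round(4))
for C in((.486,-.229),tuple(q[:2])):
    print(C); pol(.085,[.066,.072,.078,.084],110,166,2,C); pol(.102,[.098,.104,.110],120,160,2,C)
b=manip.snapshot("scene")
A=cv2.resize(a[160:260,285:385],None,fx=4,fy=4,interpolation=cv2.INTER_CUBIC)
B=cv2.resize(b[180:280,135:235],None,fx=4,fy=4,interpolation=cv2.INTER_CUBIC)
save("turn4",cv2.convertScaleAbs(np.hstack([A,B]),alpha=1.4))
E
```

```text
circle [ 0.4871 -0.2289  0.1146]
(0.486, -0.229)
0.066 [141 142 141 139 139 140 141 137 130 118  99  75  55  49  49  48  61  82
 108 129 140 140 141 141 143 142 142 142] c=137.6
0.072 [140 141 139 138 139 140 138 133 116  92  68  50  46  49  49  48  48  55
  77 100 123 137 140 140 141 140 143 143] c=137.6
0.078 [141 140 140 141 141 141 141 142 135 126 105  85  57  50  53  59  73  96
 118 129 138 142 141 141 142 141 141 141] c=137.4
0.084 [142 142 142 142 140 141 141 141 140 140 140 131 115  96  92 107 121 133
 139 140 142 141 144 142 142 141 142 141] c=137.4
0.098 [140 141 138 141 137 117  82  67  61  63  61  62  81 116 136 140 139 139
 141 140] c=138.1
0.104 [133 131 132 133 131 116  82  63  59  59  60  61  80 114 128 130 129 129
 129 131] c=138.0
0.11 [125 125 122 122 124 114  82  62  61  61  59  58  88 112 121 122 122 122
 120 120] c=137.9
(np.float64(0.4871228667394496), np.float64(-0.22889607273073415))
0.066 [140 142 142 140 139 140 141 139 134 125 111  87  64  52  52  47  57  78
 106 127 141 141 141 141 142 142 141 143] c=138.3
0.072 [140 141 140 138 138 141 139 136 124 102  77  54  49  48  48  47  46  54
  68  94 119 134 140 140 141 140 143 142] c=138.3
0.078 [142 141 140 141 141 141 141 142 136 129 107  85  60  50  49  51  63  83
 106 122 132 141 141 141 142 141 142 142] c=138.0
0.084 [141 142 142 142 140 141 141 141 141 140 141 132 115  95  84  95 111 128
 135 140 141 141 143 142 141 141 141 141] c=138.1
0.098 [140 140 140 140 138 125  91  70  63  64  63  63  72 110 133 141 140 139
 140 141] c=138.6
0.104 [134 132 133 134 133 122  90  66  60  57  60  61  73 108 128 132 131 131
 131 133] c=138.5
0.11 [125 125 123 122 125 117  91  65  61  60  59  59  79 108 121 123 123 124
 121 120] c=138.4
```

View pics/turn4.png

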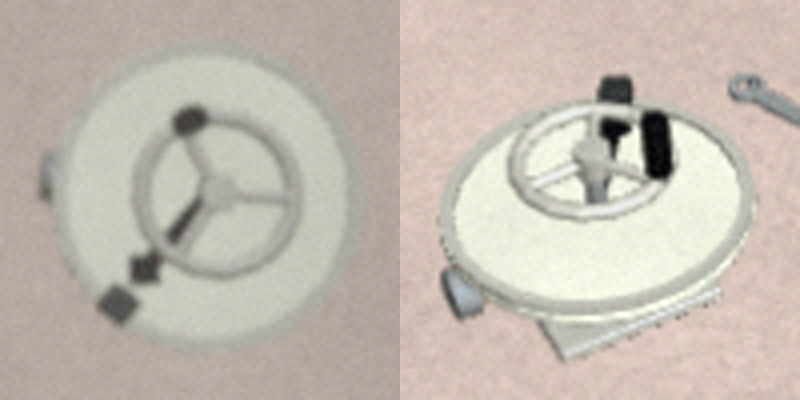

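The valve is set: pointer at 138.1° and lug at 138.5°, on the line in both views, with the handle clear. Next is the guard. I need tool y along the box's x axis, so I check the joint 6 range first.

```bash
python3 -c "
from h import *
s=manip.state();print(s['joints'].round(1),s['time_s'])"
```

```text
[  9.9 -27.7 109.3  -0.9  97.7  99.9] 7.8
```

Emit:
step_arm:
  deltas:
    - {"fingers":0.62,"dx":0,"dy":0,"dz":0,"ax":0,"ay":0,"az":-1}
    - {"fingers":0.62,"dx":0,"dy":0,"dz":0,"ax":0,"ay":0,"az":-1}
    - {"fingers":0.62,"dx":0,"dy":0,"dz":0,"ax":0,"ay":0,"az":-1}
    - {"fingers":0.62,"dx":0,"dy":0,"dz":0,"ax":0,"ay":0,"az":-1}
    - {"fingers":0.62,"dx":0,"dy":0,"dz":0,"ax":0,"ay":0,"az":-1}

```text
time_s: 8.22
ee_pos: [0.4067, 0.0893, 0.2672]
orientation: [[0.901, 0.434, 0.017], [0.434, -0.901, -0.014], [0.009, 0.02, -1.0]]
ft_force: [-0.1, 0.2, 0.7]
width: 0.0324
```

Emit:
step_arm:
  deltas:
    - {"fingers":0.62,"dx":0,"dy":0,"dz":0,"ax":0,"ay":0,"az":-1}
    - {"fingers":0.62,"dx":0,"dy":0,"dz":0,"ax":0,"ay":0,"az":-1}
    - {"fingers":0.62,"dx":0,"dy":0,"dz":0,"ax":0,"ay":0,"az":-1}
    - {"fingers":0.62,"dx":0,"dy":0,"dz":0,"ax":0,"ay":0,"az":-1}
    - {"fingers":0.62,"dx":0,"dy":0,"dz":0,"ax":0,"ay":0,"az":-1}

```text
time_s: 8.63
ee_pos: [0.4086, 0.083, 0.2692]
orientation: [[0.622, 0.783, 0.02], [0.783, -0.622, -0.016], [0.0, 0.025, -1.0]]
ft_force: [0.2, 0.1, -0.3]
width: 0.0326
```

Emit:
step_arm:
  deltas:
    - {"fingers":0.62,"dx":0,"dy":0,"dz":0,"ax":0,"ay":0,"az":-1}
    - {"fingers":0.62,"dx":0,"dy":0,"dz":0,"ax":0,"ay":0,"az":-1}
    - {"fingers":0.62,"dx":0,"dy":0,"dz":0,"ax":0,"ay":0,"az":-1}
    - {"fingers":0.62,"dx":0,"dy":0,"dz":0,"ax":0,"ay":0,"az":-1}
    - {"fingers":0.62,"dx":0,"dy":0,"dz":0,"ax":0,"ay":0,"az":-1}

```text
time_s: 9.05
ee_pos: [0.4104, 0.0766, 0.2713]
orientation: [[0.22, 0.975, 0.023], [0.975, -0.22, -0.017], [-0.012, 0.026, -1.0]]
ft_force: [-0.7, 0.6, 0.1]
width: 0.0327
```

Emit:
step_arm:
  deltas:
    - {"fingers":0.62,"dx":0,"dy":0,"dz":0,"ax":0,"ay":0,"az":-1}
    - {"fingers":0.62,"dx":0,"dy":0,"dz":0,"ax":0,"ay":0,"az":-1}
    - {"fingers":0.62,"dx":0,"dy":0,"dz":0,"ax":0,"ay":0,"az":-0.8}
    - {"fingers":0.62,"dx":0,"dy":0,"dz":0,"ax":0,"ay":0,"az":0}

```text
time_s: 9.38
ee_pos: [0.4117, 0.0715, 0.2729]
orientation: [[-0.033, 0.999, 0.025], [0.999, 0.033, -0.018], [-0.019, 0.024, -1.0]]
ft_force: [-0.8, 1.0, -0.1]
width: 0.0325
```

Emit:
step_arm:
  deltas:
    - {"fingers":0.62,"dx":0.036,"dy":-0.008,"dz":0,"ax":0.29,"ay":0.21,"az":0.68}
    - {"fingers":0.62,"dx":0.036,"dy":-0.008,"dz":0,"ax":0,"ay":0,"az":0}
    - {"fingers":0.62,"dx":0.036,"dy":-0.008,"dz":0,"ax":0,"ay":0,"az":0}
    - {"fingers":0.62,"dx":0.036,"dy":-0.008,"dz":0,"ax":0,"ay":0,"az":0}
    - {"fingers":0.62,"dx":0.036,"dy":-0.008,"dz":0,"ax":0,"ay":0,"az":0}

```text
time_s: 9.8
ee_pos: [0.3782, 0.249, 0.2739]
orientation: [[0.06, 0.998, 0.003], [0.998, -0.06, -0.0], [-0.0, 0.003, -1.0]]
ft_force: [1.1, -0.4, -0.4]
width: 0.0322
```

Emit:
step_arm:
  deltas:
    - {"fingers":0.62,"dx":0,"dy":0,"dz":0.03,"ax":0,"ay":0,"az":0}
    - {"fingers":0.62,"dx":0,"dy":0,"dz":0.03,"ax":0,"ay":0,"az":0}
    - {"fingers":0.62,"dx":0,"dy":0,"dz":0.03,"ax":0,"ay":0,"az":0}
    - {"fingers":0.62,"dx":0,"dy":0,"dz":0.03,"ax":0,"ay":0,"az":0}
    - {"fingers":0.62,"dx":0,"dy":0,"dz":0,"ax":0,"ay":0,"az":0}

```text
time_s: 10.22
ee_pos: [0.3795, 0.2537, 0.1521]
orientation: [[0.069, 0.998, 0.007], [0.998, -0.069, 0.003], [0.003, 0.007, -1.0]]
ft_force: [-0.0, -0.2, -1.3]
width: 0.0324
```

Emit:
step_arm:
  deltas:
    - {"fingers":0.62,"dx":0,"dy":-0.0095,"dz":0.02,"ax":0,"ay":0,"az":-0.48}
    - {"fingers":0.62,"dx":0,"dy":0,"dz":0.025,"ax":0,"ay":0,"az":0}
    - {"fingers":0.62,"dx":0,"dy":0,"dz":0.015,"ax":0,"ay":0,"az":0}
    - {"fingers":0.62,"dx":0,"dy":0,"dz":0,"ax":0,"ay":0,"az":0}

```text
time_s: 10.55
ee_pos: [0.3732, 0.2528, 0.0954]
orientation: [[0.038, 0.999, 0.01], [0.999, -0.038, 0.004], [0.004, 0.01, -1.0]]
ft_force: [-0.5, -0.3, -0.9]
width: 0.0328
```

```bash
python3 - <<'E'
from h import *
e=manip.state()["ee_pos"]; print(e)
b=manip.snapshot("scene")
u,v=proj("scene",e); print(u,v,(u-255)*8,(v-130)*8)
B=cv2.resize(b[130:200,255:330],(600,560),interpolation=cv2.INTER_CUBIC)
save("bar1",cv2.convertScaleAbs(B,alpha=1.4))
E
```

```text
[0.37321151 0.25281823 0.0953815 ]
282.4329685698935 151.24690203826037 219.46374855914792 169.97521630608298
```

View pics/bar1.png

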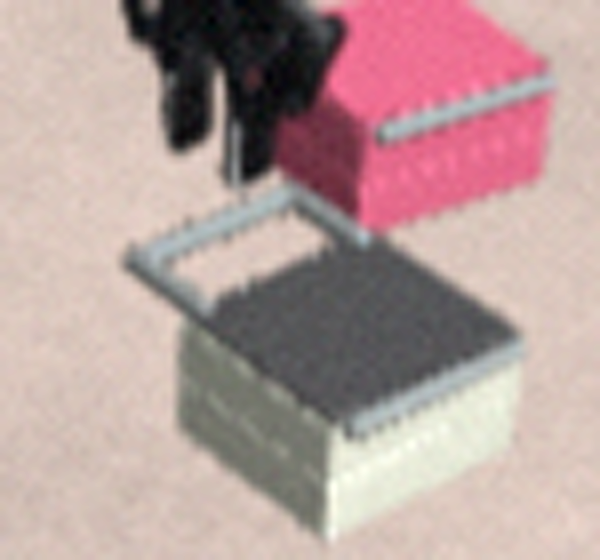

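Emit:
step_arm:
  deltas:
    - {"fingers":0.62,"dx":0,"dy":-0.003,"dz":0.015,"ax":0,"ay":0,"az":-0.14}
    - {"fingers":0.62,"dx":0,"dy":0,"dz":0.015,"ax":0,"ay":0,"az":0}
    - {"fingers":0.62,"dx":0,"dy":0,"dz":0.012,"ax":0,"ay":0,"az":0}
    - {"fingers":0.62,"dx":0,"dy":0,"dz":0.007,"ax":0,"ay":0,"az":0}
    - {"fingers":0.62,"dx":0,"dy":0,"dz":0,"ax":0,"ay":0,"az":0}

```text
time_s: 11.02
ee_pos: [0.3768, 0.2544, 0.0568]
orientation: [[0.032, 0.999, 0.021], [0.999, -0.033, 0.01], [0.011, 0.021, -1.0]]
ft_force: [-0.8, -0.8, 0.5]
width: 0.0326
```

Emit:
step_arm:
  deltas:
    - {"fingers":0.62,"dx":-0.002,"dy":-0.006,"dz":0,"ax":0.24,"ay":-0.11,"az":0}
    - {"fingers":0.62,"dx":0,"dy":0,"dz":0.01,"ax":0,"ay":0,"az":0}
    - {"fingers":0.62,"dx":0,"dy":0,"dz":0,"ax":0,"ay":0,"az":0}

```text
time_s: 11.27
ee_pos: [0.3713, 0.2528, 0.0485]
orientation: [[0.034, 0.999, -0.0], [0.999, -0.034, 0.001], [0.001, -0.0, -1.0]]
ft_force: [-0.0, -0.1, -0.5]
width: 0.0326
```

Emit:
step_arm:
  deltas:
    - {"fingers":1,"dx":0,"dy":0,"dz":0,"ax":0,"ay":0,"az":0}
    - {"fingers":1,"dx":0,"dy":0,"dz":0,"ax":0,"ay":0,"az":0}
    - {"fingers":1,"dx":0,"dy":0,"dz":0,"ax":0,"ay":0,"az":0}
    - {"fingers":1,"dx":0,"dy":0,"dz":0,"ax":0,"ay":0,"az":0}
  force: 25

```text
time_s: 11.6
ee_pos: [0.3741, 0.2528, 0.0502]
orientation: [[0.034, 0.999, 0.007], [0.999, -0.034, 0.001], [0.002, 0.007, -1.0]]
ft_force: [-2.8, 0.1, -1.6]
width: 0.0106
```

Emit:
step_arm:
  deltas:
    - {"fingers":1,"dx":0,"dy":0.002,"dz":-0.025,"ax":0,"ay":0,"az":0}
    - {"fingers":1,"dx":0,"dy":0.0065,"dz":-0.0245,"ax":0,"ay":0,"az":0}
    - {"fingers":1,"dx":0,"dy":0.0105,"dz":-0.023,"ax":0,"ay":0,"az":0}
    - {"fingers":1,"dx":0,"dy":0,"dz":0,"ax":0,"ay":0,"az":0}

```text
time_s: 11.93
ee_pos: [0.3988, 0.2518, 0.1256]
orientation: [[0.035, 0.999, 0.023], [0.999, -0.035, 0.002], [0.003, 0.023, -1.0]]
ft_force: [2.0, -0.7, 0.3]
width: 0.011
```

Emit:
step_arm:
  deltas:
    - {"fingers":1,"dx":0,"dy":0.015,"dz":-0.02,"ax":0.13,"ay":0,"az":0}
    - {"fingers":1,"dx":0,"dy":0.0185,"dz":-0.0175,"ax":0.13,"ay":0,"az":0}
    - {"fingers":1,"dx":0,"dy":0.021,"dz":-0.014,"ax":0.05,"ay":0,"az":0}
    - {"fingers":1,"dx":0,"dy":0,"dz":0,"ax":0,"ay":0,"az":0}

```text
time_s: 12.27
ee_pos: [0.4551, 0.249, 0.178]
orientation: [[0.035, 0.999, -0.004], [0.999, -0.035, 0.002], [0.002, -0.004, -1.0]]
ft_force: [-2.0, 1.2, 3.7]
width: 0.011
```

Emit:
step_arm:
  deltas:
    - {"fingers":1,"dx":0,"dy":0.0235,"dz":-0.0095,"ax":0,"ay":0,"az":0}
    - {"fingers":1,"dx":0,"dy":0.0245,"dz":-0.005,"ax":0,"ay":0,"az":0}
    - {"fingers":1,"dx":0,"dy":0.025,"dz":-0.001,"ax":0,"ay":0,"az":0}
    - {"fingers":1,"dx":0,"dy":0,"dz":0,"ax":0,"ay":0,"az":0}

```text
time_s: 12.6
ee_pos: [0.5307, 0.2458, 0.194]
orientation: [[0.035, 0.999, -0.006], [0.999, -0.035, 0.002], [0.001, -0.006, -1.0]]
ft_force: [-0.1, 0.9, 1.1]
width: 0.0108
```

Emit:
step_arm:
  deltas:
    - {"fingers":1,"dx":0,"dy":0.0125,"dz":0.0015,"ax":0,"ay":0,"az":0}
    - {"fingers":1,"dx":0,"dy":0.0125,"dz":0.003,"ax":0,"ay":0,"az":0}
    - {"fingers":1,"dx":0,"dy":0,"dz":0,"ax":0,"ay":0,"az":0}

```text
time_s: 12.85
ee_pos: [0.5569, 0.2447, 0.1893]
orientation: [[0.036, 0.999, -0.007], [0.999, -0.036, 0.001], [0.001, -0.007, -1.0]]
ft_force: [0.9, -0.7, 0.9]
width: 0.0109
```

Emit:
step_arm:
  deltas:
    - {"fingers":0.7,"dx":0,"dy":0,"dz":0,"ax":0,"ay":0,"az":0}
    - {"fingers":0.65,"dx":0,"dy":0,"dz":0,"ax":0,"ay":0,"az":0}
    - {"fingers":0.65,"dx":0,"dy":0,"dz":-0.015,"ax":0,"ay":0,"az":0}
    - {"fingers":0.65,"dx":0,"dy":0,"dz":-0.025,"ax":0,"ay":0,"az":0}
    - {"fingers":0.65,"dx":0,"dy":0,"dz":-0.03,"ax":0,"ay":0,"az":0}

```text
time_s: 13.27
ee_pos: [0.5535, 0.2444, 0.2565]
orientation: [[0.035, 0.999, -0.017], [0.999, -0.035, -0.002], [-0.003, -0.017, -1.0]]
ft_force: [-0.3, 0.8, -0.3]
width: 0.0305
```

Emit:
step_arm:
  deltas:
    - {"fingers":1,"dx":0,"dy":-0.02,"dz":-0.02,"ax":-0.2,"ay":0,"az":0}
    - {"fingers":1,"dx":0,"dy":-0.04,"dz":-0.01,"ax":0,"ay":0,"az":0}
    - {"fingers":1,"dx":0,"dy":-0.04,"dz":0,"ax":0,"ay":0,"az":0}
    - {"fingers":1,"dx":0,"dy":-0.04,"dz":0,"ax":0,"ay":0,"az":0}
    - {"fingers":1,"dx":0,"dy":-0.04,"dz":0,"ax":0,"ay":0,"az":0}

```text
time_s: 13.68
ee_pos: [0.3709, 0.2502, 0.2991]
orientation: [[0.038, 0.999, 0.01], [0.999, -0.038, 0.002], [0.002, 0.01, -1.0]]
ft_force: [-0.7, 0.8, 0.9]
width: -0.0
```

Emit:
step_arm:
  deltas:
    - {"fingers":1,"dx":-0.04,"dy":0,"dz":0,"ax":0,"ay":0,"az":0}
    - {"fingers":1,"dx":-0.04,"dy":0,"dz":0,"ax":0,"ay":0,"az":0}
    - {"fingers":1,"dx":-0.04,"dy":0,"dz":0,"ax":0,"ay":0,"az":0}
    - {"fingers":1,"dx":0,"dy":0,"dz":0,"ax":0,"ay":0,"az":0}

```text
time_s: 14.02
ee_pos: [0.3549, 0.1326, 0.305]
orientation: [[0.016, 1.0, 0.019], [1.0, -0.016, 0.007], [0.007, 0.019, -1.0]]
ft_force: [-0.1, -0.0, -0.1]
width: 0.0
```

```bash
python3 - <<'E'
from h import *
im={n:manip.snapshot(n) for n in("top","scene")}
for n in im:
    for t in("start_top","guard","guard_hinge"):
        for r in manip.recognise(t,n)[:2]:
            w=toW(n,r["location"]); print(n,t,round(r["p"],2),w.round(4),np.round(proj(n,w),1))
a,b=im["top"],im["scene"]
save("open",cv2.convertScaleAbs(np.hstack([cv2.resize(a[185:255,145:215],(400,400)),cv2.resize(b[120:195,250:325],(400,400))]),alpha=1.4))
E
```

```text
top start_top 0.61 [0.4576 0.247  0.0509] [175.8 219.7]
top guard 0.74 [0.3125 0.4269 0.067 ] [113.8 269.4]
top guard 0.71 [0.5482 0.2419 0.1332] [171.7 187.3]
top guard_hinge 0.96 [0.3157 0.4256 0.0683] [114.1 268.3]
top guard_hinge 0.63 [0.4968 0.2465 0.0596] [175.4 206.5]
scene start_top 0.59 [0.4587 0.2472 0.0565] [297.4 171.7]
scene guard 0.95 [0.5455 0.2349 0.1385] [314.8 164.7]
scene guard 0.92 [0.3056 0.4207 0.0713] [302.6 134. ]
scene guard_hinge 0.97 [0.3307 0.4074 0.0672] [304.6 138.8]
scene guard_hinge 0.77 [0.5108 0.2302 0.0568] [304.4 180.5]
```

View pics/open.png

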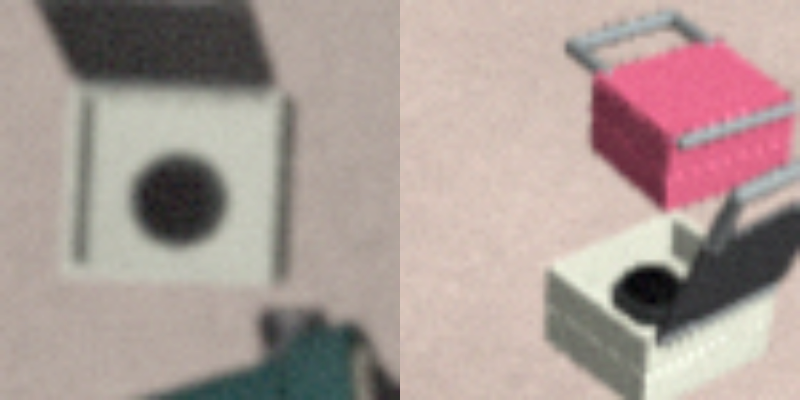

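The guard is open and leaning back, and the black button shows at top px (175.7, 219.4), which gives (0.458, 0.247), agreeing with both networks. Moving over it.

Emit:
step_arm:
  deltas:
    - {"fingers":1,"dx":0.0285,"dy":0.025,"dz":0,"ax":0.22,"ay":-0.08,"az":0}
    - {"fingers":1,"dx":0.0285,"dy":0.025,"dz":0,"ax":0,"ay":0,"az":0}
    - {"fingers":1,"dx":0.0285,"dy":0.025,"dz":0,"ax":0,"ay":0,"az":0}
    - {"fingers":1,"dx":0.0285,"dy":0.025,"dz":0,"ax":0,"ay":0,"az":0}
    - {"fingers":1,"dx":0,"dy":0,"dz":0,"ax":0,"ay":0,"az":0}

```text
time_s: 14.83
ee_pos: [0.46, 0.2584, 0.3038]
orientation: [[0.009, 1.0, -0.002], [1.0, -0.009, 0.0], [0.0, -0.002, -1.0]]
ft_force: [1.0, 0.1, 0.6]
width: -0.0001
```

Emit:
step_arm:
  deltas:
    - {"fingers":1,"dx":0,"dy":0,"dz":0.04,"ax":0,"ay":0,"az":0}
    - {"fingers":1,"dx":0,"dy":0,"dz":0.04,"ax":0,"ay":0,"az":0}
    - {"fingers":1,"dx":0,"dy":0,"dz":0.04,"ax":0,"ay":0,"az":0}
    - {"fingers":1,"dx":0,"dy":0,"dz":0.04,"ax":0,"ay":0,"az":0}
    - {"fingers":1,"dx":0,"dy":0,"dz":0,"ax":0,"ay":0,"az":0}

```text
time_s: 15.25
ee_pos: [0.4596, 0.2638, 0.1379]
orientation: [[0.001, 1.0, -0.005], [1.0, -0.001, -0.001], [-0.001, -0.005, -1.0]]
ft_force: [-0.2, 0.3, -2.8]
width: 0.0002
```

y is 17 mm too far, so I correct that and go down to 0.065.

Emit:
step_arm:
  deltas:
    - {"fingers":1,"dx":-0.0165,"dy":-0.002,"dz":0,"ax":0,"ay":0,"az":0}
    - {"fingers":1,"dx":0,"dy":0,"dz":0.025,"ax":0,"ay":0,"az":0}
    - {"fingers":1,"dx":0,"dy":0,"dz":0.025,"ax":0,"ay":0,"az":0}
    - {"fingers":1,"dx":0,"dy":0,"dz":0.018,"ax":0,"ay":0,"az":0}
    - {"fingers":1,"dx":0,"dy":0,"dz":0,"ax":0,"ay":0,"az":0}

```text
time_s: 15.67
ee_pos: [0.4578, 0.2494, 0.0744]
orientation: [[-0.003, 1.0, -0.005], [1.0, 0.003, -0.001], [-0.001, -0.005, -1.0]]
ft_force: [-0.5, -1.2, -0.6]
width: -0.0001
```

Emit:
step_arm:
  deltas:
    - {"fingers":1,"dx":-0.002,"dy":0,"dz":0.01,"ax":0,"ay":0,"az":0}
    - {"fingers":1,"dx":0,"dy":0,"dz":0.01,"ax":0,"ay":0,"az":0}
    - {"fingers":1,"dx":0,"dy":0,"dz":0.005,"ax":0,"ay":0,"az":0}
    - {"fingers":1,"dx":0,"dy":0,"dz":0,"ax":0,"ay":0,"az":0}

```text
time_s: 16.0
ee_pos: [0.4598, 0.249, 0.0537]
orientation: [[-0.005, 1.0, -0.001], [1.0, 0.005, 0.001], [0.001, -0.001, -1.0]]
ft_force: [0.2, 1.0, 0.4]
width: 0.0002
```

Emit:
step_arm:
  deltas:
    - {"fingers":1,"dx":0,"dy":0,"dz":0.005,"ax":0,"ay":0,"az":0}
    - {"fingers":1,"dx":0,"dy":0,"dz":0.004,"ax":0,"ay":0,"az":0}

```text
time_s: 16.17
ee_pos: [0.4607, 0.2495, 0.0462]
orientation: [[-0.005, 1.0, 0.001], [1.0, 0.005, 0.002], [0.002, 0.001, -1.0]]
ft_force: [-2.8, -1.4, 4.6]
width: 0.0003
```

Emit:
step_arm:
  deltas:
    - {"fingers":1,"dx":0,"dy":0,"dz":0.003,"ax":0,"ay":0,"az":0}

```text
time_s: 16.25
ee_pos: [0.4612, 0.2497, 0.0451]
orientation: [[-0.005, 1.0, 0.002], [1.0, 0.005, 0.002], [0.002, 0.002, -1.0]]
ft_force: [-22.9, -12.1, 54.2]
width: -0.0003
```

Emit:
step_arm:
  deltas:
    - {"fingers":1,"dx":0,"dy":0,"dz":0.002,"ax":0,"ay":0,"az":0}

```text
time_s: 16.33
ee_pos: [0.4612, 0.2498, 0.0455]
orientation: [[-0.005, 1.0, 0.002], [1.0, 0.005, 0.002], [0.002, 0.002, -1.0]]
ft_force: [-21.7, -11.4, 32.7]
width: -0.0002
```

The force jumped to 54 N at z 0.045, so the button is on its stop. Let go and retreat.

Emit:
step_arm:
  deltas:
    - {"fingers":1,"dx":0,"dy":0,"dz":-0.008,"ax":0,"ay":0,"az":0}
    - {"fingers":1,"dx":0,"dy":0,"dz":-0.02,"ax":0,"ay":0,"az":0}
    - {"fingers":1,"dx":0,"dy":0,"dz":-0.035,"ax":0,"ay":0,"az":0}
    - {"fingers":1,"dx":0,"dy":-0.01,"dz":-0.035,"ax":0,"ay":0,"az":0}
    - {"fingers":1,"dx":0,"dy":-0.015,"dz":-0.035,"ax":0,"ay":0,"az":0}

```text
time_s: 16.75
ee_pos: [0.4343, 0.2481, 0.1769]
orientation: [[-0.004, 1.0, -0.008], [1.0, 0.004, -0.003], [-0.003, -0.008, -1.0]]
ft_force: [0.6, 1.2, 0.5]
width: 0.0001
```

Emit:
step_arm:
  deltas:
    - {"fingers":1,"dx":-0.02,"dy":-0.02,"dz":-0.03,"ax":0,"ay":0,"az":0}
    - {"fingers":1,"dx":-0.035,"dy":-0.02,"dz":-0.01,"ax":0,"ay":0,"az":0}
    - {"fingers":1,"dx":-0.035,"dy":-0.02,"dz":0,"ax":0,"ay":0,"az":0}
    - {"fingers":1,"dx":-0.035,"dy":0,"dz":0,"ax":0,"ay":0,"az":0}
    - {"fingers":1,"dx":0,"dy":0,"dz":0,"ax":0,"ay":0,"az":0}

```text
time_s: 17.17
ee_pos: [0.3727, 0.1211, 0.2286]
orientation: [[-0.009, 1.0, 0.006], [1.0, 0.009, 0.002], [0.002, 0.006, -1.0]]
ft_force: [-1.0, 0.7, 0.6]
width: 0.0002
```

```bash
python3 - <<'E'
from pol import *
print(manip.state()["ee_pos"],manip.state()["ft_force"],manip.state()["time_s"])
pol(.085,[.072,.078],110,166,2,(.4871,-.2289)); pol(.102,[.104],120,160,2,(.4871,-.2289))
b=manip.snapshot("scene")
for t in("guard","start_top"):
    for r in manip.recognise(t,"scene")[:2]: print(t,round(r["p"],2),toW("scene",r["location"]).round(3))
save("final",cv2.convertScaleAbs(np.hstack([a[90:270,80:400],b[90:270,120:400]]),alpha=1.4),k=1.33)
E
```

```text
[0.37281933 0.12283338 0.22867761] [0.18001742 0.74417394 0.94454273] 17.2167
0.072 [140 139 137 137 138 139 138 134 124 101  76  54  48  48  47  47  49  52
  67  95 121 132 138 140 140 140 141 142] c=138.2
0.078 [140 141 139 138 137 137 140 140 135 124 106  85  61  53  48  49  64  84
 104 120 132 136 138 139 140 140 141 139] c=138.1
0.104 [135 133 131 132 132 120  90  64  60  60  59  64  70 104 127 130 131 130
 131 131] c=138.6
guard 0.69 [0.303 0.425 0.07 ]
guard 0.56 [0.546 0.238 0.137]
start_top 0.61 [0.459 0.249 0.06 ]
```

View pics/final.png

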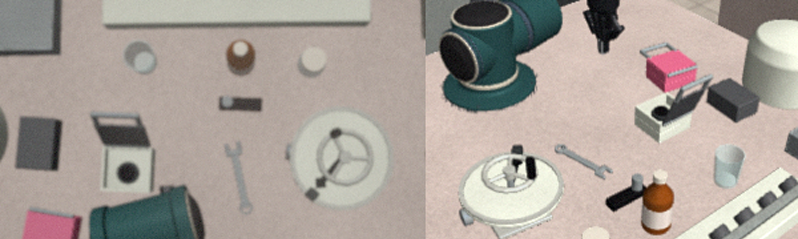

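Everything is in place: guard open, button free, pointer on the lug, and the bystanders visible in this view are where they were.

```bash
python3 -c "
from rig import manip
print(manip.close_job())"
```

```text
the job is handed in; nothing more can be done
None
```

The job is done and handed in at about 17 s of the 72 s allowed; no verdict was reported.

- **Valve:** I led the handwheel anticlockwise through its free play, then on until the pointer met the lug. The last top picture puts the pointer at 138.1–138.2° and the lug at 138.6°, so they agree within about 0.5°.
- **Guard:** I gripped the lifting bar and swung it back to about 106°, then let go. In both later camera checks the guard was leaning back open by itself.
- **Button:** I pressed it until the force jumped to 54 N at a fingertip height of 45 mm, against 46 mm expected for full travel, so it was on its stop. I then let it go. Its return was seen only in the pictures, not measured. The 54 N came from the fingertips; the 40 N limit applies to the arm and the gripper's body.
- **Bystanders:** spanner, bottle, beaker, jar, tip box, clamp block and the pink look-alike box look unmoved in the final picture. The brass coupling was outside that crop and I did not check it again, but the arm did not work near it while turning the wheel or afterwards.

**Disagreements:**
- **Wheel centre:** the cameras put it about 4–5 mm farther in x than the arm's own motion did. I therefore compared the pointer and lug angles within the same picture.
- **Turn needed:** it came out at about 124°, slightly under the stated "about 2.2 rad" (126°), which is within measuring error.

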